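# Gauge the jaw gap of a slab clamp

### The job

Check the gap of the green spring-jawed slab clamp with the orange feeler gauge: lift it out of the plywood rack, slide its steel blade down between the two metal jaws, feeling the light drag of the sprung jaw, until the tip rests on the clamp's floor, and leave it standing there upright. Leave the yellow and blue gauges hanging in the rack.

Things in the scene. Friction and masses are not known exactly. Their poses are not given: they have to be found in the camera images.
- orange_grip (a point): Centre of the orange gauge's grip, a 26 x 26 x 45 mm block (z up), held by any two opposite sides. Below it a collar (44 along x, 32 along y, 6 thick), then a steel blade 30 wide (x), 10 thick (y), 74 long; its tip is 102 below this point. 90 g; half turns about z are alike. Hangs by its collar in a hole of the rack; lift 75 to leave the rack, 130 to pass over the others.
- yellow_grip (a point): Centre of the yellow gauge's grip: same shape, but blade 4 mm thick (loose in the gap). Stays in the rack. The rack is fixed: a plywood plate 60 x 224 mm, top 88 mm above the table, the three gauges in a row 72 mm apart along their y, in any order.
- blue_grip (a point): Centre of the blue gauge's grip: same shape, but blade 16 mm thick (too tight). Stays in the rack.
- gap (a point): Where the orange tip's centre stands when home, on the floor of the fixed clamp, 14 mm above the table. Gap along x, jaws 70 long, tops 56 above this point. Fixed steel face 5 mm to -y; aluminium jaw at +y, sprung with 4-5 N, yields 25. Empty gap 6 mm, mouth flared in the top 24 to 17 at -y and 21 at +y. The blade feels some 5 N of drag, more than its weight: push it home, where resistance jumps; it stays.

How it is judged (in metres and radians):
On the way, in this order (a step that is already met when the one before it is completed fails the run):
1. the orange gauge is lifted out of the rack (height (world z) of orange_grip above 0.18 m), for 0.05 s.
2. held in the gripper, the orange blade is between the jaws with the clamp bearing on it (contact force between the fingers and gauge_orange above 1 N and contact force between gauge_orange and clamp above 1 N and z of orange_grip in the frame of gap below 0.1275 m and horizontal distance between orange_grip and gap below 0.025 m), for 0.1 s.
At the end, for the whole second after the job is handed in: The orange gauge stands at rest in the clamp's gap, let go, its tip within 5 mm of the clamp's floor, within 18 mm of the gap's middle along the jaws, upright and in line with the jaws within 10 degrees; the yellow and blue gauges still hang in the rack within 30 mm of where they began (z of orange_grip in the frame of gap below 0.1075 m and x of orange_grip in the frame of gap between -0.018 and 0.018 m and y of orange_grip in the frame of gap between -0.015 and 0.015 m and angle between the x axis of orange_grip and the x axis of gap, either way round below 0.18 rad and angle between orange_grip's own z axis and vertical below 0.18 rad and linear speed of gauge_orange below 0.02 m/s and distance of each of yellow_grip, blue_grip from where it was at the start of the episode below 0.03 m); the robot touches nothing.
It fails at once if the yellow or the blue gauge is taken out of the rack (distance of any of yellow_grip, blue_grip from where it was at the start of the episode above 0.03 m).
It also fails if it takes over 45 s, if anything falls off the work surface, if the arm or the gripper's body presses on something with over 40 N, if the wrist force passes 120 N, or if a joint passes its speed limit or range.

### The arm

A 7-joint arm with a two-finger parallel gripper is mounted at the origin on the work surface. World frame = base frame: x ahead of the robot, y to its left, z up, the work surface at z = 0. Lengths are in mm, angles in rad, forces in N, time in s.
With the tool pointing down it reaches from about 425 to 1025 mm from the base axis. Payload 9.4 kg.
Tool frame: the origin (TCP) lies at the very end of the fingers, on their centre line; the grasp point (between the pads) lies 19 mm behind it; z points along the fingers, y is the line along which they close (so a half turn about z gives the same grasp; the last joint's range is limited). The gripper opens to 93 mm and grips with 3 to 60 N. Pads are 15 mm wide; open, the fingers measure 128 mm over their backs; the gripper's body (75 mm by 188 mm) begins 65 mm behind the grasp point.
Start: joints at [-1.388, 0.599, -0.003, 1.599, 0.002, 0.943, -0.08], TCP at [186.25, 700.668, 178.918] pointing down, gripper open.
Joint ranges: [-2.57, 2.57], [-0.35, 1.97], [-1.29, 1.29], [0.11, 2.56], [-1.05, 4.19], [0.11, 1.86], [-2.63, 2.63]. Speed limits (rad/s): [2.22, 2.22, 3.01, 3.01, 3.14, 3.14, 3.14].

### API

Orientations are given as [roll, pitch, yaw] about the fixed x, y, z axes, in that order (R = Rz(yaw) Ry(pitch) Rx(roll)).
In Python, from plant import sense, read_camera, close_job gives the robot as it stands.
- The arm moves only by the tool carry_out, never from a script. Its argument "plan" is a list of rows, each a list of 2 entries, a list of its own where there are three numbers: the shift along the tool's x, y, z in m, then the turn, a rotation vector about the tool's x, y, z in degrees. A call has 1 to 20 rows; each row is the pose to reach, as a shift and turn from the pose commanded when the call began, along the tool's axes at that moment; what a row does not reach only later rows make up. A row lasts 1/10 s, in which the tool goes at most 50 mm and 8.59 degrees, less where a joint would pass 70% of its speed; a pose out of reach is approached as far as the arm can. A call with a gripper value outside its range is refused whole. "gripper" is the opening, from -1 (shut) to 1 (fully open), set as the call begins (left out, the last holds). The fingers move at their own pace and stop on an object; "newtons" is the grip in N (left out, the last holds). Time passes only in rows, so rows that repeat a pose let the fingers close. It gives the time, the measured TCP pose, the force, the opening and the grip force at its end, in the units of the state.
- sense(): the state, without advancing time (a new reading comes with each control period).
- read_camera(name): name is "scene" or "top" or "wrist"; returns a dict with "color" (420x560x3 uint8, blue, green, red), "intrinsics" (3x3 intrinsics, pixels), "k1" (the pictures are not rectified: a ray, as slopes to the right and down, at radius r is drawn at 1 + k1 r^2 times it, then the intrinsics apply), "eye" and "orientation" of the camera in the world; the wrist camera has in their place "tool_from_camera" (4x4, takes a point from camera to tool coordinates, whose origin is the TCP and whose axes are the flange's). Camera axes: x right, y down, z forward; pixel columns grow to the right and rows downward; lengths in mm; the calibration is good to about 2 mm. A picture is of the moment at which its call begins: read the wrist's pose just before it. There is no depth.
- close_job(): hands the job in; it is judged then, once.
The state is a dict: "time_s": time; "joint_positions": joint angles; "qvel": joint speeds; "tau": joint torques, N m; "ee_pos": TCP position; "eef_rot": TCP orientation; "wrist_force": force on the tool from outside, world axes, zero at the start; "ft_torque": the same for the moment, N m; "finger_gap": finger opening in mm; "grasp_force": force on a finger pad.
Only numpy, scipy, OpenCV 4.12 (cv2) and the standard library are available. Lean on these libraries where they do the work, as an engineer would, in place of code of your own. Each camera call takes 0.05 s, during which the arm holds its last target. There are 200 camera calls.

## Working session

There is one attempt and no reset: what is moved stays moved. The work goes in short steps, Python scripts to look and compute and a tool call to move; the robot and the scene stay as the last step left them, time stands still between calls to the robot, and variables do not carry over. Pictures are saved under pics/ and viewed, at most 10 in all, crops included, and the job is handed in when it is done.

Besides the shell and the picture viewer there is one more tool, called after "Emit:" in YAML: its name, and indented under it one key for each argument. carry_out: Moves the arm, as the interface text tells. Its arguments: {"type":"object","properties":{"plan":{"type":"array","items":{"type":"array"}},"gripper":{"type":"number"},"newtons":{"type":"number"}},"required":["plan"]}

```bash
mkdir -p pics; cat > h.py <<'E'
import numpy as np, cv2, pickle
from scipy.spatial.transform import Rotation as R
from plant import sense, read_camera, close_job
E
python3 - <<'E'
from h import *
s=sense(); print({k:np.round(v,3) for k,v in s.items()})
for n in ("scene","top","wrist"):
    c=read_camera(n); pickle.dump(c,open(n+'.pkl','wb')); cv2.imwrite(f'pics/{n}0.png',c['color'])
    print(n,{k:np.round(v,4).tolist() for k,v in c.items() if k!='color'})
E
```

```text
{'time_s': np.float64(0.0), 'joint_positions': array([-1.388,  0.6  , -0.003,  1.6  ,  0.002,  0.943, -0.08 ]), 'qvel': array([ 0.001, -0.001,  0.   , -0.001,  0.001,  0.001,  0.001]), 'tau': array([ 0.0000e+00, -7.6506e+01,  1.4970e+00, -2.5235e+01, -5.3000e-02,
        1.7000e-02,  0.0000e+00]), 'ee_pos': array([186.123, 700.143, 178.04 ]), 'eef_rot': array([-3.14 ,  0.   ,  2.882]), 'wrist_force': array([ 0.534, -0.223,  0.518]), 'ft_torque': array([-0.01 , -0.021, -0.022]), 'grasp_force': np.float64(0.0), 'finger_gap': np.float64(93.017)}
scene {'intrinsics': [[422.0168, 0.0, 280.3366], [0.0, 422.0168, 209.3653], [0.0, 0.0, 1.0]], 'k1': -0.1104, 'eye': [735.2165, 438.0321, 671.0616], 'orientation': [-2.4224, -0.0067, 2.7466]}
top {'intrinsics': [[450.499, 0.0, 287.7923], [0.0, 450.499, 201.6202], [0.0, 0.0, 1.0]], 'k1': -0.1333, 'eye': [447.437, -24.0579, 884.0384], 'orientation': [-3.0489, 0.0238, -1.5845]}
wrist {'intrinsics': [[351.5693, 0.0, 278.1141], [0.0, 351.5693, 205.1341], [0.0, 0.0, 1.0]], 'k1': 0.0073, 'tool_from_camera': [[-0.0004, -0.9686, -0.2488, 68.2699], [1.0, -0.0006, 0.0006, -0.959], [-0.0007, -0.2488, 0.9686, -206.8821], [0.0, 0.0, 0.0, 1.0]]}
```

View pics/scene0.png

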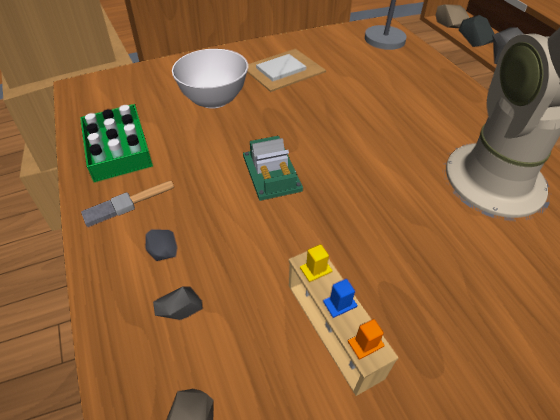

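View pics/top0.png

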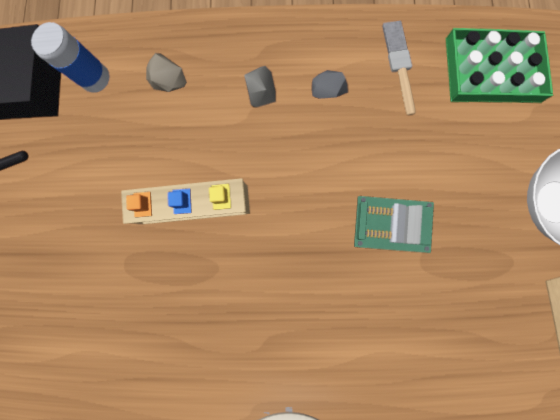

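The scene picture shows the rack (orange nearest at ~(369,335), then blue and yellow) and the clamp at ~(270,165). In the top picture the rack is at ~(183,200) and the clamp at ~(395,224). I'll enlarge both in both views.

```bash
python3 - <<'E'
from h import *
out=[]
for n,(x,y) in (("top",(115,165)),("top",(340,180)),("scene",(285,285)),("scene",(215,125))):
    c=pickle.load(open(n+'.pkl','rb'))['color'][y:y+100,x:x+133]
    p=cv2.resize(c,(399,300),interpolation=cv2.INTER_CUBIC)
    out.append(p)
cv2.imwrite('pics/q1.png',np.vstack([np.hstack(out[:2]),np.hstack(out[2:])]))
E
```

```text
(no output)
```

View pics/q1.png

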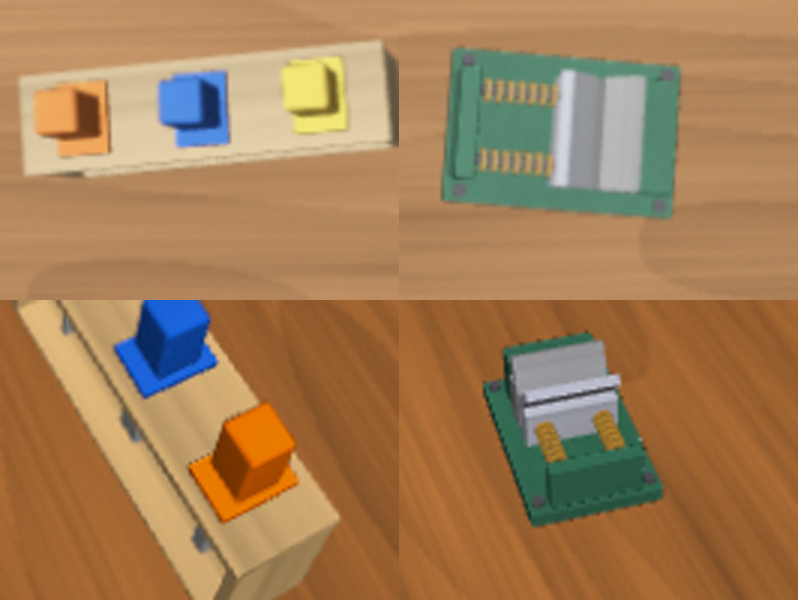

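The crops show: orange grip top centred at ~(57,111) in crop 1 with blue (183,99) and yellow (305,86). The clamp in crop 2 has its springs on the left (+y side), the flare meeting line at u≈602 and jaw ends at v≈75 and 190.

```bash
cat >> h.py <<'E'
def pose(c,s=None):
    if 'eye' in c: return np.array(c['eye']),R.from_euler('xyz',c['orientation']).as_matrix()
    T=np.array(c['tool_from_camera']); M=R.from_euler('xyz',s['eef_rot']).as_matrix()
    return np.array(s['ee_pos'])+M@T[:3,3], M@T[:3,:3]
def onz(c,px,z,s=None):
    e,M=pose(c,s); K=c['intrinsics']; px=np.atleast_2d(np.float64(px))
    d=(px-[K[0][2],K[1][2]])/K[0][0]; u=d.copy()
    for _ in range(20): u=d/(1+c['k1']*(u**2).sum(1,keepdims=True))
    r=np.c_[u,np.ones(len(u))]@M.T
    return e+r*((z-e[2])/r[:,2])[:,None]
def draw(c,P,s=None):
    e,M=pose(c,s); K=c['intrinsics']; q=(np.atleast_2d(P)-e)@M; u=q[:,:2]/q[:,2:]
    return u*(1+c['k1']*(u**2).sum(1,keepdims=True))*K[0][0]+[K[0][2],K[1][2]]
E
python3 - <<'E'
from h import *
np.set_printoptions(precision=1,suppress=True)
t=pickle.load(open('top.pkl','rb')); s=pickle.load(open('scene.pkl','rb'))
A=lambda p,x,y,ox,oy: np.array([[ox+(a-x)/3,oy+(b-y)/3] for a,b in p])
print('grips top',onz(t,A([(57,111),(183,99),(305,86)],0,0,115,165),139))
print('rack corners',onz(t,A([(21,77),(383,41),(394,143),(25,175)],0,0,115,165),88))
print('base',onz(t,A([(452,48),(680,66),(674,217),(443,199)],399,0,340,180),14))
print('line',onz(t,A([(604,77),(601,190)],399,0,340,180),46))
print('fixedtop',onz(t,A([(645,75),(641,191)],399,0,340,180),70))
print('jawtop',onz(t,A([(577,72),(567,187),(563,70),(552,186)],399,0,340,180),70))
# scene: orange grip top corners
print('sc orange',onz(s,A([(263,404),(297,450),(251,470),(219,424)],0,300,285,285),139).mean(0))
print('sc base',onz(s,A([(484,385),(533,525),(662,493)],399,300,215,125),14))
E
```

```text
grips top [[520.5 254.6 139. ]
 [526.1 181.3 139. ]
 [532.2 111.8 139. ]]
rack corners [[546.7 297.1  88. ]
 [564.3  74.2  88. ]
 [503.2  67.9  88. ]
 [486.8 293.3  88. ]]
base [[ 537.4 -140.2   14. ]
 [ 523.3 -289.3   14. ]
 [ 425.6 -281.6   14. ]
 [ 440.2 -131.9   14. ]]
line [[ 514.4 -230.9   46. ]
 [ 444.1 -226.6   46. ]]
fixedtop [[ 513.3 -250.3   70. ]
 [ 443.1 -245.2   70. ]]
jawtop [[ 515.8 -208.5   70. ]
 [ 446.4 -200.1   70. ]
 [ 517.2 -200.    70. ]
 [ 447.2 -191.    70. ]]
sc orange [523.2 257.8 139. ]
sc base [[ 522.9 -285.6   14. ]
 [ 540.  -132.1   14. ]
 [ 443.  -126.1   14. ]]
```

```bash
cat >> h.py <<'E'
def go(x,y,z,yawdeg,s=None):
    s=s or sense(); Rn=R.from_euler('xyz',s['eef_rot'])
    d=Rn.inv().apply(np.array([x,y,z])-s['ee_pos'])/1000
    t=(Rn.inv()*R.from_euler('xyz',[np.pi,0,np.radians(yawdeg)])).as_rotvec(degrees=True)
    print('now',np.round(s['ee_pos'],1),np.round(np.degrees(s['eef_rot']),2),'shift m',np.round(d,4),'turn',np.round(t,2))
E
python3 -c "
from h import *
go(521.5,256,215,184.7)"
```

```text
now [186.1 700.3 178.3] [-1.7993e+02  1.0000e-02  1.6512e+02] shift m [-0.4382 -0.3433 -0.0363] turn [-7.000e-02 -1.000e-02 -1.958e+01]
```

Emit:
carry_out:
  plan:
    - [[-0.438,-0.343,-0.037],[0,0,-19.6]]
    - [[-0.438,-0.343,-0.037],[0,0,-19.6]]
    - [[-0.438,-0.343,-0.037],[0,0,-19.6]]
    - [[-0.438,-0.343,-0.037],[0,0,-19.6]]
    - [[-0.438,-0.343,-0.037],[0,0,-19.6]]
    - [[-0.438,-0.343,-0.037],[0,0,-19.6]]
    - [[-0.438,-0.343,-0.037],[0,0,-19.6]]
    - [[-0.438,-0.343,-0.037],[0,0,-19.6]]
    - [[-0.438,-0.343,-0.037],[0,0,-19.6]]
    - [[-0.438,-0.343,-0.037],[0,0,-19.6]]
    - [[-0.438,-0.343,-0.037],[0,0,-19.6]]
    - [[-0.438,-0.343,-0.037],[0,0,-19.6]]
    - [[-0.438,-0.343,-0.037],[0,0,-19.6]]
    - [[-0.438,-0.343,-0.037],[0,0,-19.6]]
    - [[-0.438,-0.343,-0.037],[0,0,-19.6]]
    - [[-0.438,-0.343,-0.037],[0,0,-19.6]]
    - [[-0.438,-0.343,-0.037],[0,0,-19.6]]
    - [[-0.438,-0.343,-0.037],[0,0,-19.6]]
  gripper: 0.29

```text
time_s: 1.95
ee_pos: [521.1, 257.3, 215.9]
eef_rot: [3.142, -0.0, -3.058]
wrist_force: [0.6, -0.1, 0.2]
finger_gap: 59.8
grasp_force: 0.0
```

```bash
python3 - <<'E'
from h import *
s=sense(); c=read_camera('wrist'); pickle.dump((c,s),open('w1.pkl','wb'))
print(s['ee_pos'],s['eef_rot'],s['finger_gap'],s['time_s'])
i=c['color'].copy()
cv2.imwrite('pics/w1.png',cv2.resize(i,(800,600),interpolation=cv2.INTER_CUBIC))
print(draw(c,[[521.5,256,139],[521.5,256,94]],s)*800/560)
E
```

```text
[521.07330487 257.30167358 215.92942876] [ 3.14155884e+00 -3.21767305e-05 -3.05815212e+00] 59.83311773909322 1.95
[[396.50603069 286.33660187]
 [396.57114401 270.44428029]]
```

View pics/w1.png

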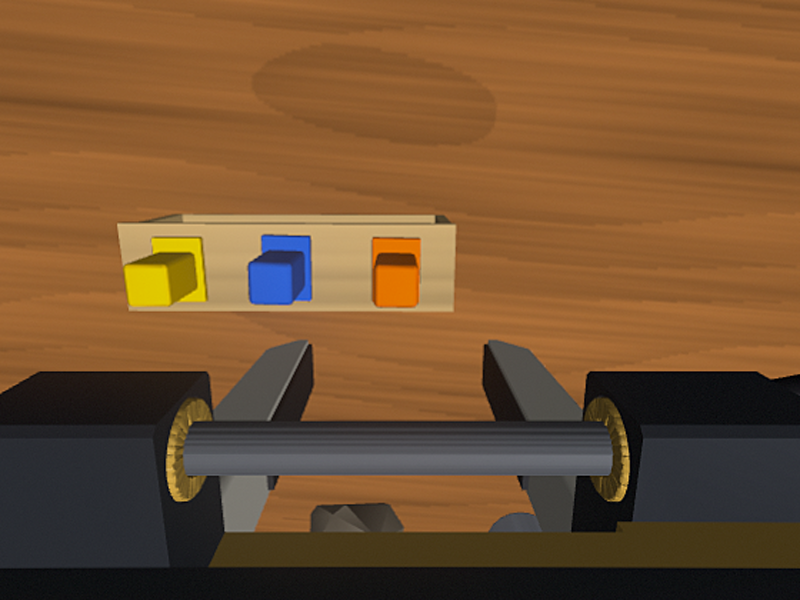

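The wrist view shows the orange collar centred at ~(396,273) and its grip top at ~(396,284), within 2 mm of the prediction. The fingers straddle it along the row. Next I descend and grip.

```bash
python3 -c "
from h import *
go(522.5,256.5,100.5,184.7)"
```

```text
now [521.2 257.1 215.9] [-180.     -0.   -175.24] shift m [-0.0013 -0.0007  0.1154] turn [-0.   -0.    0.06]
```

Emit:
carry_out:
  plan:
    - [[-0.001,-0.001,0.04],[0,0,0]]
    - [[-0.001,-0.001,0.07],[0,0,0]]
    - [[-0.001,-0.001,0.09],[0,0,0]]
    - [[-0.001,-0.001,0.105],[0,0,0]]
    - [[-0.001,-0.001,0.112],[0,0,0]]
    - [[-0.001,-0.001,0.115],[0,0,0]]
    - [[-0.001,-0.001,0.115],[0,0,0]]
    - [[-0.001,-0.001,0.115],[0,0,0]]

```text
time_s: 2.8
ee_pos: [523.0, 256.0, 101.7]
eef_rot: [3.141, 0.001, -3.059]
wrist_force: [0.5, 0.1, 0.1]
finger_gap: 60.1
grasp_force: 0.0
```

Emit:
carry_out:
  plan:
    - [[0,0,0],[0,0,0]]
    - [[0,0,0],[0,0,0]]
    - [[0,0,0],[0,0,0]]
    - [[0,0,0],[0,0,0]]
    - [[0,0,0],[0,0,0]]
    - [[0,0,0],[0,0,0]]
    - [[0,0,0],[0,0,0]]
    - [[0,0,0],[0,0,0]]
  gripper: -1
  newtons: 35

```text
time_s: 3.6
ee_pos: [522.5, 255.7, 100.9]
eef_rot: [-3.142, -0.0, -3.059]
wrist_force: [0.6, -0.2, 0.1]
finger_gap: 2.2
grasp_force: 0.0
```

The fingers closed to 2 mm without grip force, so they missed the grip. I'll look.

```bash
python3 - <<'E'
from h import *
s=sense(); c=read_camera('wrist'); pickle.dump((c,s),open('w2.pkl','wb'))
a=read_camera('scene'); b=c['color']
p=np.hstack([cv2.resize(a['color'][220:420,230:430],(400,400),interpolation=cv2.INTER_CUBIC),cv2.resize(b,(400,300)) if 0 else cv2.resize(b[100:400,80:480],(400,400))])
print(s['finger_gap'],s['wrist_force'],s['ee_pos'])
cv2.imwrite('pics/w2.png',p)
E
```

```text
2.2276924260814717 [ 0.64270521 -0.16695299  0.14852334] [522.51965516 255.74407737 100.90400201]
```

View pics/w2.png

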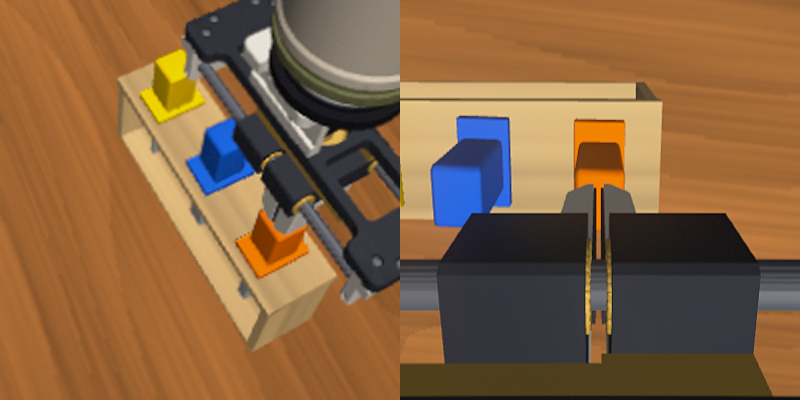

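```bash
python3 - <<'E'
from h import *
np.set_printoptions(precision=1,suppress=True)
c,s=pickle.load(open('w2.pkl','rb')); a=pickle.load(open('scene.pkl','rb'))
P=[[522.5,255.7,101],[522.5,255.7,139],[522,256,94],[522,256,139]]
print('scene crop',(draw(a,P)-[230,220])*2)
print('wrist crop',(draw(c,P,s)-[80,100])*[1,4/3]+[400,0])
# independent: triangulate nominal from w1 and w2 collar
w1,s1=pickle.load(open('w1.pkl','rb'))
print('w1 collar corners z94',onz(w1,np.array([[373,238],[420,238]])*.7,94,s1))
print('w2 collar top corners',onz(c,[[80+175,100+121*.75],[80+224,100+121*.75]],94,s))
print('w2 rack edges z88',onz(c,[[80+260,100+101*.75],[80+258,100+218*.75]],88,s))
b=c['color'].copy()
for p in draw(c,P,s): cv2.circle(b,tuple(int(v) for v in p),2,(0,255,0),-1)
cv2.imwrite('pics/w2b.png',cv2.resize(b[130:330,180:380],(600,600),interpolation=cv2.INTER_CUBIC))
E
```

```text
scene crop [[271.7 241.4]
 [281.  218.2]
 [270.9 245.5]
 [281.8 218.3]]
wrist crop [[599.5 172.4]
 [599.8 203.5]
 [600.  166.8]
 [600.5 202.4]]
w1 collar corners z94 [[501.1 238.8  94. ]
 [498.5 269.6  94. ]]
w2 collar top corners [[501.  238.7  94. ]
 [498.5 269.   94. ]]
w2 rack edges z88 [[488.2 291.3  88. ]
 [547.7 297.4  88. ]]
```

View pics/w2b.png

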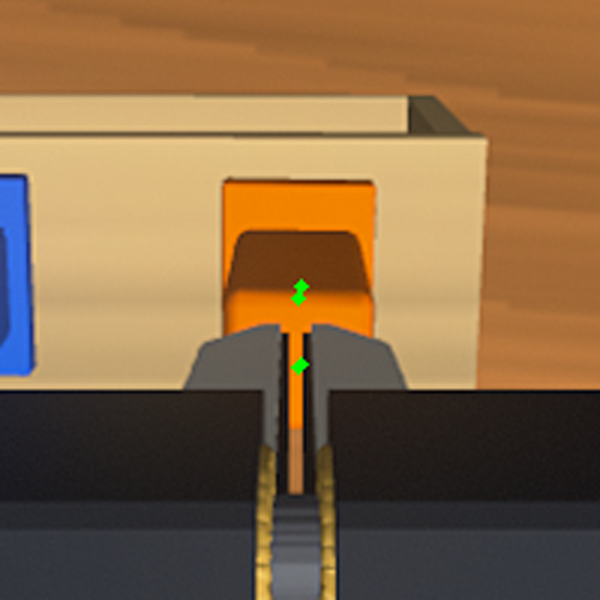

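The green predictions land on the block, but the fingertips are drawn lower in the picture, as if they end above the block's top. I'll measure where the tips lie in the tool frame.

```bash
python3 - <<'E'
from h import *
np.set_printoptions(precision=1,suppress=True)
c,s=pickle.load(open('w1.pkl','rb')); T=np.array(c['tool_from_camera'])
M=R.from_euler('xyz',s['eef_rot']).as_matrix()
for x in (0,7.5,10):
  for z in (-60,-50,-40,-30,-20,0):
    print(x,z,draw(c,[s['ee_pos']+M@[x,y,z] for y in (-30,30)],s).ravel()/.7)
c0=pickle.load(open('wrist.pkl','rb'))['color']
cv2.imwrite('pics/w0.png',np.hstack([cv2.resize(c0[200:400,130:430],(400,266)),cv2.resize(c['color'][200:400,130:430],(400,266))]))
E
```

```text
0 -60 [305.7 387.3 494.9 387.2]
0 -50 [310.9 374.5 489.3 374.4]
0 -40 [315.6 363.1 484.3 363. ]
0 -30 [319.8 352.9 479.8 352.8]
0 -20 [323.6 343.6 475.7 343.5]
0 0 [330.1 327.6 468.7 327.5]
7.5 -60 [304.6 365.3 496.  365.1]
7.5 -50 [309.9 353.6 490.3 353.5]
7.5 -40 [314.7 343.2 485.2 343.1]
7.5 -30 [319.  333.9 480.6 333.8]
7.5 -20 [322.9 325.5 476.5 325.4]
7.5 0 [329.5 311.  469.3 310.9]
10 -60 [304.2 357.8 496.4 357.7]
10 -50 [309.6 346.5 490.6 346.4]
10 -40 [314.4 336.5 485.5 336.4]
10 -30 [318.7 327.5 480.9 327.4]
10 -20 [322.6 319.4 476.7 319.3]
10 0 [329.3 305.4 469.5 305.3]
```

View pics/w0.png

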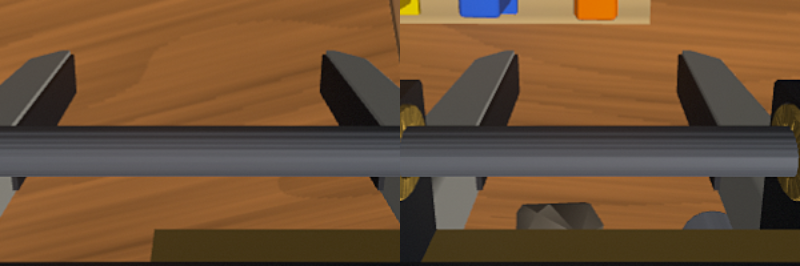

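The tips fit tool z ≈ -40 mm (inner corners at ±30 mm, x 7.5). The real fingertips therefore end about 40 mm short of the reported TCP, and they closed just above the block. I'll open, go 40 mm lower and grip.

Emit:
carry_out:
  plan:
    - [[0,0,0],[0,0,0]]
    - [[0,0,0],[0,0,0]]
    - [[0,0,0],[0,0,0]]
    - [[0,0,0],[0,0,0]]
    - [[0,0,0],[0,0,0]]
    - [[0,0,0.01],[0,0,0]]
    - [[0,0,0.02],[0,0,0]]
    - [[0,0,0.028],[0,0,0]]
    - [[0,0,0.034],[0,0,0]]
    - [[0,0,0.038],[0,0,0]]
    - [[0,0,0.038],[0,0,0]]
    - [[0,0,0.038],[0,0,0]]
  gripper: 0.29

```text
time_s: 4.9
ee_pos: [522.6, 255.8, 62.9]
eef_rot: [-3.142, -0.0, -3.059]
wrist_force: [0.2, -0.3, -0.2]
finger_gap: 60.2
grasp_force: 0.0
```

Emit:
carry_out:
  plan:
    - [[0,0,0],[0,0,0]]
    - [[0,0,0],[0,0,0]]
    - [[0,0,0],[0,0,0]]
    - [[0,0,0],[0,0,0]]
    - [[0,0,0],[0,0,0]]
    - [[0,0,0],[0,0,0]]
    - [[0,0,0],[0,0,0]]
  gripper: -1
  newtons: 35

```text
time_s: 5.6
ee_pos: [522.5, 255.8, 63.0]
eef_rot: [3.142, 0.0, -3.059]
wrist_force: [0.0, 0.3, 1.8]
finger_gap: 25.5
grasp_force: 35.0
```

Emit:
carry_out:
  plan:
    - [[0,0,-0.01],[0,0,0]]
    - [[0,0,-0.03],[0,0,0]]
    - [[0,0,-0.05],[0,0,0]]
    - [[0,0,-0.08],[0,0,0]]
    - [[0,0,-0.11],[0,0,0]]
    - [[0,0,-0.14],[0,0,0]]
    - [[0,0,-0.15],[0,0,0]]
    - [[0,0,-0.15],[0,0,0]]
    - [[0,0,-0.15],[0,0,0]]

```text
time_s: 6.5
ee_pos: [521.9, 255.4, 212.1]
eef_rot: [-3.141, -0.001, -3.059]
wrist_force: [-0.8, 0.5, -1.7]
finger_gap: 26.1
grasp_force: 34.9
```

```bash
python3 -c "
from h import *
s=sense();print(s['finger_gap'],s['grasp_force'],s['wrist_force'])
go(545,-228,213,175.2)"
```

```text
26.137064549000335 34.94954288005829 [-0.76079268  0.4734305  -1.68475483]
now [521.9 255.4 212.1] [-1.7997e+02 -6.0000e-02 -1.7527e+02] shift m [ 0.0169 -0.4837 -0.0007] turn [-0.04 -0.05  9.53]
```

Emit:
carry_out:
  plan:
    - [[0.001,-0.02,0],[0,0,0.4]]
    - [[0.002,-0.055,0],[0,0,1]]
    - [[0.003,-0.095,0],[0,0,2]]
    - [[0.005,-0.135,0],[0,0,3]]
    - [[0.006,-0.175,0],[0,0,4]]
    - [[0.008,-0.215,0],[0,0,5]]
    - [[0.009,-0.255,0],[0,0,6]]
    - [[0.01,-0.295,0],[0,0,7]]
    - [[0.012,-0.335,0],[0,0,8]]
    - [[0.013,-0.375,0],[0,0,8.6]]
    - [[0.014,-0.415,0],[0,0,9]]
    - [[0.016,-0.45,0],[0,0,9.3]]
    - [[0.017,-0.475,0],[0,0,9.5]]
    - [[0.017,-0.484,0],[0,0,9.5]]
    - [[0.017,-0.484,0],[0,0,9.5]]
    - [[0.017,-0.484,0],[0,0,9.5]]
    - [[0.017,-0.484,0],[0,0,9.5]]

```text
time_s: 8.2
ee_pos: [545.4, -226.3, 212.7]
eef_rot: [3.141, -0.001, 3.06]
wrist_force: [-0.3, 0.7, -0.5]
finger_gap: 25.4
grasp_force: 34.9
```

```bash
python3 - <<'E'
from h import *
s=sense(); c=read_camera('wrist'); pickle.dump((c,s),open('w3.pkl','wb'))
print(s['ee_pos'],s['finger_gap'])
P=[[513,-250,70],[444,-245,70],[479.5,-228,14]]
print(draw(c,P,s))
i=c['color'][20:320,110:510]
cv2.imwrite('pics/w3.png',cv2.resize(i,(800,600),interpolation=cv2.INTER_CUBIC))
E
```

```text
[ 545.35784922 -226.27546885  212.66435571] 25.3568634916323
[[252.2483589  154.64036396]
 [250.181331    80.70504313]
 [272.31086568 117.57454946]]
```

View pics/w3.png

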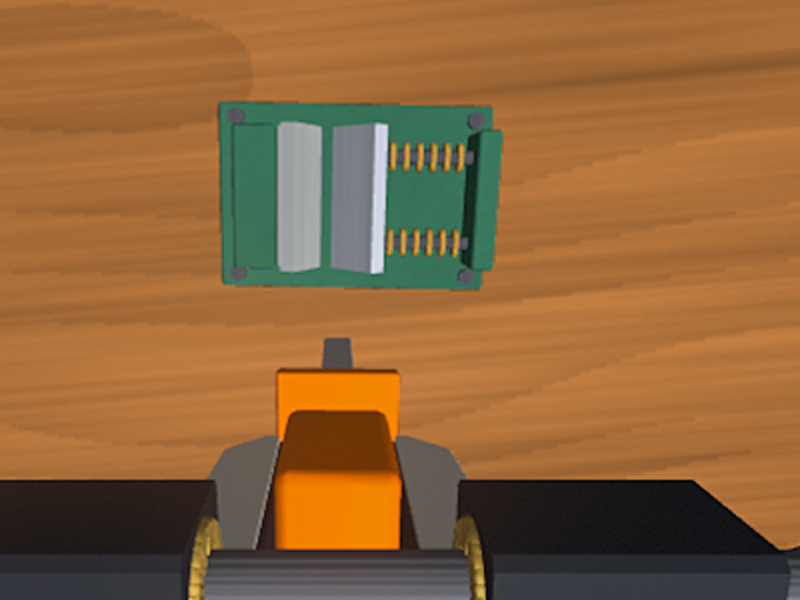

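The wrist view shows the clamp clearly: fixed face inner edge at u≈322, sprung inner edge at u≈332, and jaw ends at v≈125 and 270. The blade tip is at (325–350, 338).

```bash
python3 - <<'E'
from h import *
np.set_printoptions(precision=1,suppress=True)
c,s=pickle.load(open('w3.pkl','rb'))
f=lambda p,z:onz(c,np.array(p)/2+[110,20],z,s)
yaw=np.radians(-5)
def show(n,p,z):
    q=f(p,z); d=q[0]-q[-1]; print(n,q[:,:2].ravel(),'dir',np.degrees(np.arctan2(d[1],d[0])))
show('fixed mouth(-17,z70)',[(278,122),(277,271)],70)
show('fixed inner(-5,z46)',[(322,128),(322,268)],46)
show('sprung inner(+1,z46)',[(333,127),(331,267)],46)
show('sprung mouth(+21,z70)',[(376,124),(371,272)],70)
show('base left',[(220,102),(223,285)],14); show('base top',[(220,102),(491,107)],14); show('base bot',[(223,285),(480,290)],14)
g=s['ee_pos'][2]+53.5
t=f([(325,338),(350,338)],g-102.5); print('tip',t); 
q=f([(277,372),(399,372)],g-22.5); print('collar front top',q)
M=R.from_euler('xyz',s['eef_rot']).as_matrix(); print('in tool',(t-s['ee_pos'])@M,(q-s['ee_pos'])@M)
E
```

```text
fixed mouth(-17,z70) [ 444.2 -246.1  513.5 -253.8] dir 173.7066742800979
fixed inner(-5,z46) [ 446.6 -226.   516.4 -232.1] dir 175.01592734279683
sprung inner(+1,z46) [ 446.5 -220.5  516.3 -227.3] dir 174.3775732751998
sprung mouth(+21,z70) [ 448.8 -200.3  517.8 -207.4] dir 174.0786372596268
base left [ 426.2 -280.3  524.8 -290.8] dir 173.92238208348172
base top [ 426.2 -280.3  440.7 -134. ] dir -95.68399878709744
base bot [ 524.8 -290.8  539.9 -143. ] dir -95.82149918890326
tip [[ 529.9 -230.   163.7]
 [ 530.7 -220.8  163.7]]
collar front top [[ 521.3 -240.6  243.7]
 [ 523.9 -209.2  243.7]]
in tool [[15.1 -5.  49. ]
 [15.1  4.3 49. ]] [[ 22.8 -16.2 -31. ]
 [ 22.8  15.3 -31. ]]
```

```bash
python3 -c "
from h import *
go(481.4,-224,135,174.2)"
```

```text
now [ 545.5 -226.4  212.8] [ 1.7997e+02 -2.0000e-02  1.7534e+02] shift m [ 0.064  -0.0029  0.0778] turn [ 0.03 -0.02  1.14]
```

Emit:
carry_out:
  plan:
    - [[0.02,-0.001,0],[0,0,1.1]]
    - [[0.04,-0.003,0],[0,0,1.1]]
    - [[0.06,-0.003,0.005],[0,0,1.1]]
    - [[0.064,-0.003,0.03],[0,0,1.1]]
    - [[0.064,-0.003,0.055],[0,0,1.1]]
    - [[0.064,-0.003,0.075],[0,0,1.1]]
    - [[0.064,-0.003,0.078],[0,0,1.1]]
    - [[0.064,-0.003,0.078],[0,0,1.1]]
    - [[0.064,-0.003,0.078],[0,0,1.1]]
    - [[0.064,-0.003,0.078],[0,0,1.1]]

```text
time_s: 9.25
ee_pos: [482.0, -225.7, 136.0]
eef_rot: [-3.141, 0.002, 3.039]
wrist_force: [0.5, -1.2, -1.0]
finger_gap: 26.0
grasp_force: 34.9
```

```bash
python3 - <<'E'
from h import *
go(481.4,-224,63,174.2)
s=sense(); c=read_camera('wrist'); pickle.dump((c,s),open('w4.pkl','wb'))
i=c['color'][80:280,180:380]; t=read_camera('scene')['color'][115:215,220:320]
cv2.imwrite('pics/w4.png',np.hstack([cv2.resize(i,(400,400),interpolation=cv2.INTER_CUBIC),cv2.resize(t,(400,400),interpolation=cv2.INTER_CUBIC)]))
E
```

```text
now [ 482.  -225.7  136. ] [-1.7998e+02  1.0000e-01  1.7413e+02] shift m [0.0009 0.0017 0.073 ] turn [-0.02  0.1  -0.07]
```

View pics/w4.png

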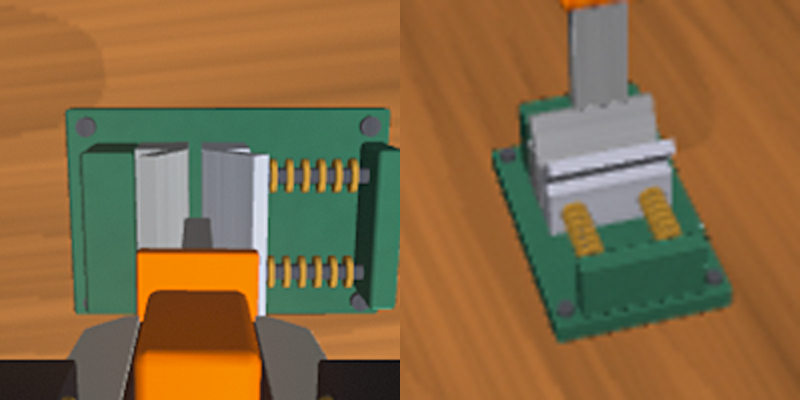

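The blade tip at u≈197 lines up with the gap at u≈195 in the wrist view, and the scene view shows it above the mouth. I push down.

Emit:
carry_out:
  plan:
    - [[0,0.001,0.008],[0,0,0]]
    - [[0,0.001,0.016],[0,0,0]]
    - [[0,0.001,0.022],[0,0,0]]
    - [[0,0.001,0.027],[0,0,0]]
    - [[0,0.001,0.032],[0,0,0]]
    - [[0,0.001,0.037],[0,0,0]]
    - [[0,0.001,0.042],[0,0,0]]
    - [[0,0.001,0.046],[0,0,0]]
    - [[0,0.001,0.05],[0,0,0]]
    - [[0,0.001,0.05],[0,0,0]]

```text
time_s: 10.35
ee_pos: [481.8, -224.6, 84.5]
eef_rot: [-3.142, 0.0, 3.039]
wrist_force: [2.5, -0.2, -4.7]
finger_gap: 26.0
grasp_force: 35.0
```

Emit:
carry_out:
  plan:
    - [[0,0,0.003],[0,0,0]]
    - [[0,0,0.006],[0,0,0]]
    - [[0,0,0.009],[0,0,0]]
    - [[0,0,0.012],[0,0,0]]
    - [[0,0,0.015],[0,0,0]]

```text
time_s: 10.85
ee_pos: [481.4, -224.6, 69.7]
eef_rot: [3.142, -0.0, 3.039]
wrist_force: [0.1, 0.5, 5.5]
finger_gap: 26.1
grasp_force: 35.0
```

Emit:
carry_out:
  plan:
    - [[0,0,0.002],[0,0,0]]
    - [[0,0,0.004],[0,0,0]]
    - [[0,0,0.005],[0,0,0]]

```text
time_s: 11.15
ee_pos: [481.3, -224.5, 64.7]
eef_rot: [3.141, -0.0, 3.039]
wrist_force: [0.2, 1.1, 5.3]
finger_gap: 25.9
grasp_force: 35.0
```

Emit:
carry_out:
  plan:
    - [[0,0,0.001],[0,0,0]]
    - [[0,0,0.002],[0,0,0]]

```text
time_s: 11.35
ee_pos: [481.4, -224.6, 62.9]
eef_rot: [3.142, -0.0, 3.039]
wrist_force: [-1.0, 2.7, 21.8]
finger_gap: 25.7
grasp_force: 35.0
```

Resistance jumped to 22 N at the expected height, so the tip is on the floor. I release and retreat.

Emit:
carry_out:
  plan:
    - [[0,0,-0.0005],[0,0,0]]
    - [[0,0,-0.0005],[0,0,0]]
    - [[0,0,-0.0005],[0,0,0]]
    - [[0,0,-0.0005],[0,0,0]]
    - [[0,0,-0.0005],[0,0,0]]
    - [[0,0,-0.0005],[0,0,0]]
  gripper: 0.29

```text
time_s: 11.95
ee_pos: [481.4, -224.7, 63.4]
eef_rot: [-3.142, -0.0, 3.039]
wrist_force: [0.1, -0.0, -0.1]
finger_gap: 59.6
grasp_force: 0.0
```

Emit:
carry_out:
  plan:
    - [[0,0,-0.01],[0,0,0]]
    - [[0,0,-0.03],[0,0,0]]
    - [[0,0,-0.06],[0,0,0]]
    - [[0,0,-0.1],[0,0,0]]
    - [[0,0,-0.14],[0,0,0]]
    - [[-0.04,0,-0.16],[0,0,0]]
    - [[-0.06,0,-0.16],[0,0,0]]
    - [[-0.06,0,-0.16],[0,0,0]]
    - [[-0.06,0,-0.16],[0,0,0]]
    - [[-0.06,0,-0.16],[0,0,0]]

```text
time_s: 12.95
ee_pos: [539.7, -230.8, 223.2]
eef_rot: [3.141, -0.001, 3.038]
wrist_force: [0.5, 0.8, 0.9]
finger_gap: 59.9
grasp_force: 0.0
```

```bash
python3 - <<'E'
from h import *
s=sense(); print(s['ee_pos'],s['wrist_force'])
c=read_camera('wrist'); a=read_camera('scene')['color']
cv2.imwrite('pics/w5.png',np.hstack([cv2.resize(c['color'],(400,300)),cv2.resize(a[100:400,200:440],(400,500))[:300]]))
E
```

```text
[ 539.73407036 -230.76876501  223.22572137] [0.49722191 0.79022768 0.92621239]
```

View pics/w5.png

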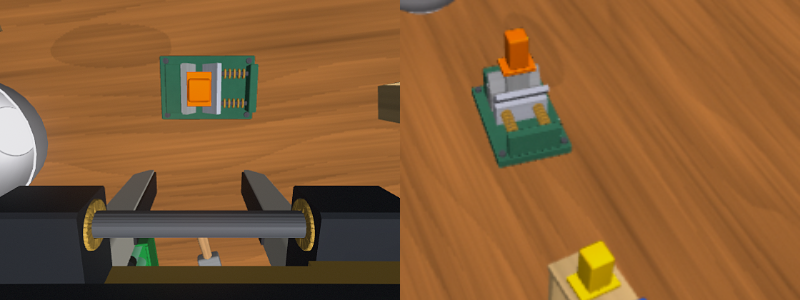

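The orange gauge stands upright in the clamp, centred at (199,90) in the wrist view, and the gripper is clear.

```bash
python3 -c "
from h import *
print(close_job())"
```

```text
the job is handed in; nothing more can be done
None
```

The orange gauge stands upright in the clamp with its tip on the floor (about 5 N of drag on the way down, then a jump to 22 N at the expected height), the yellow and blue gauges were not touched, and the job was handed in at about 13 s; no verdict came back.

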